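Change trays on the plate store

TASK

On the bench by the microscope two low tray housings stand side by side. First push the narrow tray, which was left standing out, fully home; then hook a fingertip behind the lip of the wide tray and draw it out to its stop, so that the well plate lying on it comes into the open for the microscope. Only push and hook with the fingertips: do not pinch the lips, do not touch or shift the plate on its tray, leave the other things on the bench alone, and finish clear of everything.

Things in the scene. Friction and masses are not known exactly. Their poses are not given: they have to be found in the camera images.
- wide_lip_back (a point): point on the rear side of the upright lip across the front end of the wide tray: on the middle of the lip's rear face (the face to hook), at its top edge. The lip is 142 mm wide (y), 8 mm thick (x), its top 56 mm above the bench and 24 mm above the tray's floor. -x points along the rail in the direction in which the tray comes out, +x into the housing, z up.
- wide_lip_face (a point): point on the front (robot) side of the upright lip across the front end of the wide tray: on the middle of the lip's front face, at its top edge. The lip is 142 mm wide (y), 8 mm thick (x), its top 56 mm above the bench and 24 mm above the tray's floor. -x points along the rail in the direction in which the tray comes out, +x into the housing, z up.
- narrow_lip_back (a point): point on the rear side of the upright lip across the front end of the narrow tray: on the middle of the lip's rear face (the face to hook), at its top edge. The lip is 94 mm wide (y), 8 mm thick (x), its top 56 mm above the bench and 24 mm above the tray's floor. -x points along the rail in the direction in which the tray comes out, +x into the housing, z up.
- narrow_lip_face (a point): point on the front (robot) side of the upright lip across the front end of the narrow tray: on the middle of the lip's front face, at its top edge. The lip is 94 mm wide (y), 8 mm thick (x), its top 56 mm above the bench and 24 mm above the tray's floor. -x points along the rail in the direction in which the tray comes out, +x into the housing, z up.
- wide_tray (a joint): how far the wide tray is drawn out of its housing, m: 0 fully home (start), 0.11 at the outer stop. Slides on its rail with about 2.5 N of friction and stays where it is left; it does not spring back.
- narrow_tray (a joint): how far the narrow tray stands out of its housing, m: 0 fully home (at a firm stop), 0.11 at the outer stop; it starts somewhere between 0.05 and 0.10. Friction about 2.5 N, stays where it is left. The tray is empty.
- wide_unit: fixed white housing of the wide (dark metal) tray, clear roof, 210 (x) by 166 (y) by 72 mm high on a 6 mm base board (top 78 mm above the bench); origin at the centre of its underside, open front faces -x. With the tray home, the lip's rear face stands 46 mm before the housing: a gap open from above, over the flat tray floor (32 mm above the bench). The two housings may change sides.
- narrow_unit: fixed white housing of the narrow tray, the same but 118 mm wide (y); origin at the centre of its underside, front faces -x.
- plate: loose white 24-well plate lying in a shallow pocket of the wide tray, under the clear roof at the start, 86 mm (x) by 127 mm (y) by 15 mm high; origin at the centre of its underside. Its front edge is 57 mm behind the lip's rear face. It rides out with the tray.
- wide_seat (a point): point on the wide tray: the centre of the plate's pocket, on the tray floor; it moves with the tray. The plate's origin lies on it when the plate is in place (2 mm of play).
- reagent_bottle: amber bottle with a blue cap, 60 mm across, 120 mm high, standing loose beside the housings; origin at the centre of its underside. To be left alone.
- beaker: glass beaker, 66 mm across, 85 mm high, standing loose beside the housings; origin at the centre of its underside. To be left alone.
- cell_counter: green keyed tally counter, 100 by 150 mm, 52 mm high, loose on the bench beside the housings; origin at the centre of its underside. To be left alone.

How it is judged:
By the outcome, as a careful person would: the job done as asked, in the order asked, and still so for the second after the job is handed in, with the robot touching nothing.
It also fails if it takes over 45 s, if anything falls off the work surface, if the arm or the gripper's body presses on something with over 40 N, if the wrist force passes 120 N, or if a joint passes its speed limit or range.

ROBOT

A 6-joint arm with a two-finger parallel gripper is mounted at the origin on the work surface. World frame = base frame: x ahead of the robot, y to its left, z up, the work surface at z = 0. Lengths are in m, angles in rad, forces in N, time in s.
With the tool pointing down it reaches from about 0.325 to 0.75 m from the base axis. Payload 7.6 kg.
Tool frame: the origin (TCP) lies at the very end of the fingers, on their centre line; the grasp point (between the pads) lies 19 mm behind it; y points along the fingers, z is the direction in which the jaws open and shut, and the axes are right-handed (so a half turn about y gives the same grasp; the last joint's range is limited). The gripper opens to 85 mm and grips with 20 to 120 N. Pads are 22 mm wide; open, the fingers measure 114 mm over their backs; the gripper's body (76 mm by 85 mm) begins 54 mm behind the grasp point. The pads swing forward as they close: fully open they stand 13 mm farther back than shut.
Start: joints at [-1.325, 0.052, 1.401, -0, 1.689, -0.07], TCP at [0.163, -0.499, 0.231] pointing down, gripper open.
Joint ranges: [-2.9, 2.9], [-0.91, 2.17], [0.12, 2.37], [-1.06, 4.2], [0.26, 2.73], [-2.93, 2.93]. Speed limits (rad/s): [2.57, 2.57, 3.01, 3.14, 3.14, 3.14].

INTERFACE

Orientations are given as a 3x3 rotation matrix whose columns are the frame's x, y, z axes.
In Python, from plant import sensors, viewer, workorder, spotter gives the robot as it stands.
- The arm moves only by the shell command python3 -m crank 'ROWS' [OPENING] [FORCE]. ROWS is JSON, a list of rows, each a list of 4 numbers: the shift along the tool's x, y, z normalised to -1 to 1, where 1 is 200 mm, then the turn about the tool's y normalised to -1 to 1, where 1 is pi/2 rad. In form: [[dx, dy, dz, twist], ...]. A call has 1 to 5 rows; each row shifts and turns the commanded pose from where the row before left it, along the tool's axes as they then stand; what a row does not reach is not made up. A row lasts 1/8 s, in which the tool goes at most 62.5 mm and 10.7 degrees, less where a joint would pass 70% of its speed; a pose out of reach is approached as far as the arm can. A call with a number of a shift or a turn outside -1 to 1 is refused whole. A call with a gripper value outside its range is refused whole. OPENING is the closure, from 0 (fully open) to 1 (shut), set as the call begins (- or left out, the last holds). The fingers move at their own pace and stop on an object; FORCE is the grip in N (left out, the last holds). Time passes only in rows, so rows that do not move let the fingers close. It gives the time, the measured TCP pose, the force and the opening at its end, in the units of the state.
- sensors.read_state(): the state, without advancing time (a new reading comes with each control period).
- viewer.grab_frame(name): name is "side" or "top" or "wrist"; returns a dict with "pixels" (480x640x3 uint8, blue, green, red), "range_z" (480x640 float32, m along the optical axis (not along the pixel's ray), 0 where there is no reading), "mtx" (3x3 intrinsics, pixels), "view" (4x4, takes a point from world to camera coordinates); the wrist camera has in their place "mount" (4x4, takes a point from camera to tool coordinates, whose origin is the TCP and whose axes are the tool frame's). Camera axes: x right, y down, z forward; pixel columns grow to the right and rows downward; lengths in m; the calibration is good to about 2 mm. A picture is of the moment at which its call begins: read the wrist's pose just before it.
- workorder.sign_off(): hands the job in, once; it reports no verdict.
Trained networks look in the newest picture that a camera, given by its name, has taken for a name from the list of things; names that differ only in an ending like _2 or _b are one class to them, and where a whole thing is asked for, a point or a joint stands for the part that bears it (a point fixed in the world has none). Each returns a list of dicts, best first, with "score" (0 to 1); they miss things now and then, are a little off and sometimes report something else, mostly with a low value. They report only what shows in the picture. A call takes as long as a camera call.
- spotter.masks_of(camera, label): "pixels" (480x640 bool, what is visible of it) and "rect" ([left, top, right, bottom] in pixels, round what is visible of it).
The state is a dict: "t": time; "joints": joint angles; "joint_velocities": joint speeds; "joint_torque": joint torques, N m; "eef_pos": TCP position; "tool_rot": TCP orientation; "force": force on the tool from outside, world axes, zero at the start; "moment": the same for the moment, N m; "width": finger opening in m.
Only numpy, scipy, OpenCV 4.12 (cv2) and the standard library are available. Lean on these libraries where they do the work, as an engineer would, in place of code of your own. Each camera call takes 0.05 s, during which the arm holds its last target.

## Working session

There is one attempt and no reset: what is moved stays moved. The work goes in short steps, Python scripts to look and compute and a shell command to move; the robot and the scene stay as the last step left them, time stands still between calls to the robot, and variables do not carry over. Pictures are saved under pics/ and viewed, and the job is handed in when it is done.

```bash
ls; mkdir -p pics; cat > h.py <<'E'
import numpy as np, cv2
from plant import sensors, viewer, workorder, spotter
def world(f,u,v,z=None):
    if z is None: z=f["range_z"][v,u]
    K=f["mtx"]; p=np.array([(u-K[0,2])*z/K[0,0],(v-K[1,2])*z/K[1,1],z])
    V=f["view"]; return V[:3,:3].T@(p-V[:3,3])
def cloud(f):
    z=f["range_z"].astype(float);v,u=np.mgrid[:480,:640];K=f["mtx"]
    P=np.stack([(u-K[0,2])*z/K[0,0],(v-K[1,2])*z/K[1,1],z],-1)
    V=f["view"]; W=(P-V[:3,3])@V[:3,:3]; W[z<=0]=np.nan; return W
E
python3 - <<'E'
from h import *
s=sensors.read_state(); print({k:np.round(v,3).tolist() for k,v in s.items()})
for c in("top","side"):
    f=viewer.grab_frame(c); cv2.imwrite(f"pics/{c}0.png",f["pixels"]); W=cloud(f)
    np.save(c+"0.npy",W)
    for l in("wide_lip_face","narrow_lip_face","wide_unit","narrow_unit","plate","reagent_bottle","beaker","cell_counter"):
        for m in spotter.masks_of(c,l)[:2]:
            P=W[m["pixels"]]; P=P[~np.isnan(P[:,0])]
            print(c,l,round(m["score"],2),m["rect"],len(P),np.round(np.percentile(P,[2,50,98],axis=0),3).tolist() if len(P) else "")
E
```

```text
pics
{'t': 0.0, 'joints': [-1.325, 0.053, 1.402, 0.0, 1.689, -0.07], 'joint_velocities': [0.001, 0.0, 0.002, 0.001, -0.001, 0.002], 'joint_torque': [0.001, -38.167, -36.019, 0.0, 0.006, -0.0], 'eef_pos': [0.163, -0.499, 0.23], 'tool_rot': [[-0.951, -0.0, 0.311], [-0.311, 0.001, -0.951], [-0.0, -1.0, -0.002]], 'force': [0.244, -0.033, -0.563], 'moment': [0.01, -0.055, 0.042], 'width': 0.085}
top wide_lip_face 0.95 [317.7, 212.3, 374.6, 243.5] 1384 [[0.62, -0.148, 0.029], [0.659, -0.081, 0.033], [0.694, -0.013, 0.059]]
top wide_lip_face 0.59 [223.3, 147.0, 283.8, 284.9] 6117 [[0.529, 0.075, 0.029], [0.69, 0.135, 0.078], [0.836, 0.206, 0.083]]
top narrow_lip_face 0.83 [237.9, 234.4, 284.2, 287.5] 1875 [[0.521, 0.071, 0.028], [0.581, 0.118, 0.033], [0.64, 0.167, 0.058]]
top wide_unit 0.62 [289.8, 131.6, 373.5, 246.5] 7113 [[0.633, -0.143, 0.03], [0.758, -0.061, 0.078], [0.884, 0.03, 0.082]]
top wide_unit 0.43 [237.4, 234.4, 282.3, 287.1] 1786 [[0.522, 0.072, 0.029], [0.582, 0.119, 0.033], [0.639, 0.167, 0.058]]
top narrow_unit 0.73 [222.0, 150.1, 285.1, 284.7] 6182 [[0.529, 0.075, 0.029]
[... 1344 characters left out ...]
] 325 [[0.683, -0.132, 0.034], [0.697, -0.077, 0.039], [0.71, -0.014, 0.049]]
side reagent_bottle 0.69 [244.7, 130.0, 273.3, 176.6] 1044 [[0.62, 0.285, 0.003], [0.648, 0.299, 0.06], [0.68, 0.349, 0.087]]
side reagent_bottle 0.62 [179.2, 153.7, 209.9, 208.7] 1257 [[0.451, 0.261, 0.003], [0.477, 0.271, 0.068], [0.506, 0.303, 0.122]]
side beaker 0.66 [231.5, 194.9, 304.2, 250.2] 2239 [[0.519, 0.065, 0.03], [0.583, 0.118, 0.034], [0.652, 0.17, 0.058]]
side beaker 0.58 [244.1, 131.9, 273.5, 176.5] 1018 [[0.619, 0.285, 0.006], [0.648, 0.299, 0.061], [0.679, 0.348, 0.087]]
side cell_counter 0.98 [378.2, 308.1, 497.9, 420.2] 6787 [[0.633, -0.37, 0.006], [0.687, -0.304, 0.04], [0.744, -0.225, 0.056]]
```

View pics/top0.png

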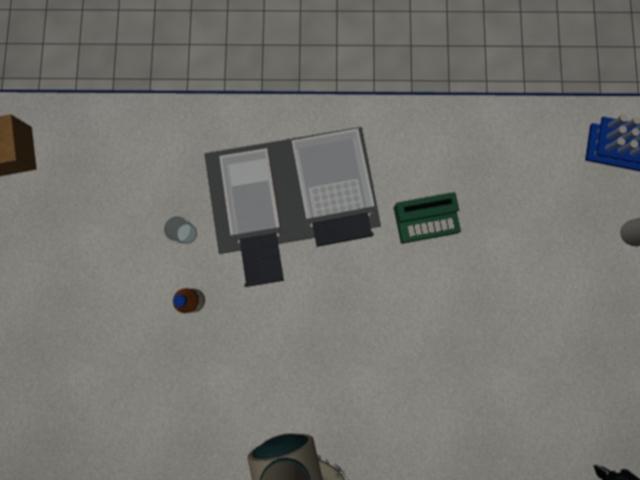

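View pics/side0.png

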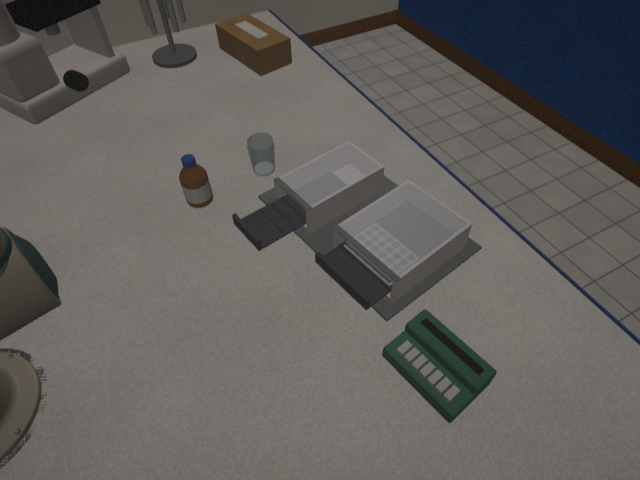

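```bash
python3 - <<'E'
from h import *
for c in("top","side"):
    W=np.load(c+"0.npy")
    for n,(y0,y1,x0,x1) in dict(wide=(-.17,.02,.58,.68),narrow=(.05,.2,.48,.62)).items():
        P=W[(W[...,2]>.05)&(W[...,2]<.062)&(W[...,1]>y0)&(W[...,1]<y1)&(W[...,0]>x0)&(W[...,0]<x1)]
        xy=P[:,:2].astype(np.float32); vx,vy,cx,cy=cv2.fitLine(xy,cv2.DIST_HUBER,0,.01,.01).ravel()
        d=(xy-[cx,cy]);t=d@[vx,vy];w=d@[-vy,vx]
        print(c,n,len(P),"centre",cx,cy,"dir",vx,vy,np.degrees(np.arctan2(-vx/vy,1)),"t",np.percentile(t,[1,99]),"w",np.percentile(w,[3,50,97]),"z",np.median(P[:,2]))
        r=cv2.minAreaRect(xy);print(r)
    for n,(y0,y1) in dict(wide=(-.2,.045),narrow=(.055,.25)).items():
        P=W[(W[...,2]>.07)&(W[...,2]<.085)&(W[...,1]>y0)&(W[...,1]<y1)&(W[...,0]>.5)]
        print(n,cv2.minAreaRect(P[:,:2].astype(np.float32)))
E
```

```text
top wide 213 centre 0.6331117 -0.08851533 dir 0.18931006 -0.9819174 10.912522 t [-0.07359082  0.06642665] w [-3.94524470e-03  2.79060569e-05  4.29658676e-03] z 0.05664042073505131
((0.6333234906196594, -0.07311856001615524), (0.15953080356121063, 0.04823660850524902), 83.36294555664062)
top narrow 134 centre 0.52597576 0.10927339 dir 0.17368779 -0.98480076 10.002303 t [-0.04547199  0.04589506] w [-3.86321060e-03  7.49379706e-06  3.65095018e-03] z 0.056931246545681984
((0.5260686278343201, 0.10887433588504791), (0.007971474900841713, 0.09386005997657776), 10.02304744720459)
wide ((0.7851400375366211, -0.05524727702140808), (0.21140316128730774, 0.16624081134796143), 11.258698463439941)
narrow ((0.7376299500465393, 0.14647799730300903), (0.21210573613643646, 0.11866190284490585), 9.92095947265625)
side wide 440 centre 0.63476723 -0.100633584 dir 0.18715008 -0.98233134 10.786512 t [-0.09458696  0.05466917] w [-3.31405253e-03  9.07954418e-05  5.18381668e-02] z 0.056908852654747884
((0.6353089809417725, -0.07107795029878616), (0.16270768642425537, 0.05948881804943085), 79.58670806884766)
side narrow 202 centre 0.5264233 0.10575304 dir 0.17669727 -0.98426527 10.1774435 t [-0.04977078  0.04356277] w [-0.00357611 -0.0001576   0.00470483] z 0.05690705256279323
((0.526390790939331, 0.10945574939250946), (0.009036212228238583, 0.09566831588745117), 10.118496894836426)
wide ((0.7850139141082764, -0.05422647297382355), (0.21339647471904755, 0.1683063507080078), 11.257399559020996)
narrow ((0.7380202412605286, 0.14717069268226624), (0.21234950423240662, 0.12295448035001755), 10.245877265930176)
```

The top view shows the narrow tray on the left, standing out about 60 mm with its lip near px (265,285). The wide tray is on the right and home, lip near (345,242). Both views agree on lip tops at about 57 mm and a yaw of about 10–11°. Next I shut the fingers, turn to the rail direction and move across.

```bash
python3 -m crank '[[0,0,0,0.088],[-0.17,0,-0.22,0],[-0.17,0,-0.22,0],[-0.17,0,-0.22,0],[-0.17,0,-0.22,0]]' 1 20; python3 -m crank '[[-0.17,0,-0.22,0],[-0.17,0,-0.22,0],[-0.17,0,-0.22,0],[-0.17,0,-0.22,0]]'
```

```text
t: 1.52
eef_pos: [0.2663, -0.3002, 0.2314]
tool_rot: [[-0.984, 0.001, 0.176], [-0.176, -0.001, -0.984], [-0.0, -1.0, 0.001]]
force: [1.3, -1.1, 0.1]
width: 0.0
t: 2.02
eef_pos: [0.3692, -0.1028, 0.2316]
tool_rot: [[-0.984, 0.001, 0.177], [-0.177, -0.001, -0.984], [-0.001, -1.0, 0.001]]
force: [0.7, -1.5, -0.4]
width: 0.0001
```

```bash
python3 -m crank '[[-0.19,0,-0.226,0],[-0.19,0,-0.226,0],[-0.19,0,-0.226,0],[-0.19,0,-0.226,0],[0,0,0,0]]'; python3 -m crank '[[0,0.24,0,0],[0,0.24,0,0],[0,0.24,0,0],[0,0.25,0,0],[0,0,0,0]]'
```

```text
t: 2.65
eef_pos: [0.4868, 0.1032, 0.2301]
tool_rot: [[-0.983, -0.002, 0.181], [-0.181, 0.0, -0.983], [0.002, -1.0, -0.0]]
force: [-0.1, 0.0, 0.4]
width: 0.0
t: 3.28
eef_pos: [0.4833, 0.0991, 0.0341]
tool_rot: [[-0.984, -0.008, 0.176], [-0.176, -0.001, -0.984], [0.008, -1.0, -0.0]]
force: [-0.2, -0.1, 0.7]
width: 0.0
```

```bash
python3 - <<'E'
from h import *
for c in("top","side"):
    f=viewer.grab_frame(c); cv2.imwrite(f"pics/{c}1.png",cv2.resize(f["pixels"][120:360,160:480],(800,600)))
E
```

```text
(no output)
```

View pics/side1.png

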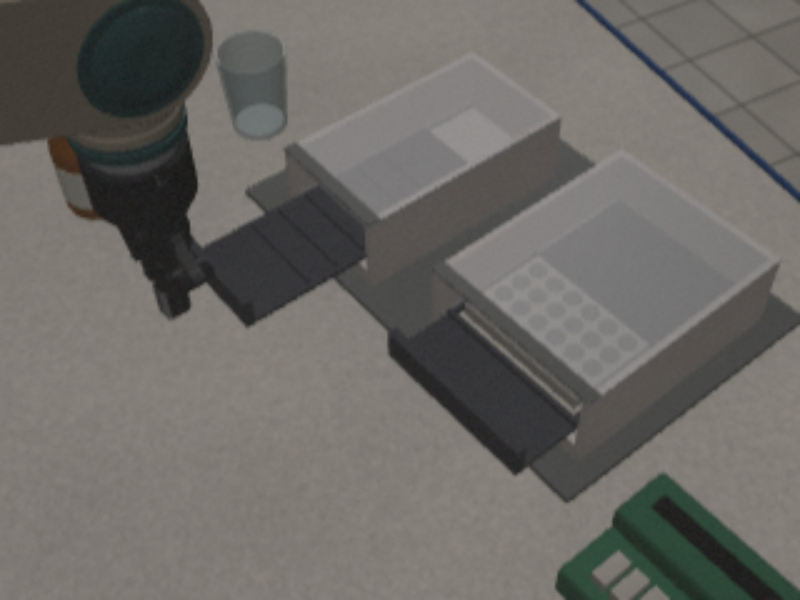

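The fingertips (about px 170,300) are shut and low in front of the narrow lip, with nothing else near them. I'll push about 29 mm to contact and then about 60 mm more.

```bash
python3 -m crank '[[-0.05,0,0,0],[-0.05,0,0,0],[-0.03,0,0,0],[-0.03,0,0,0],[-0.03,0,0,0]]'; python3 -m crank '[[-0.04,0,0,0],[-0.04,0,0,0],[-0.04,0,0,0],[-0.04,0,0,0]]';  python3 -m crank '[[-0.02,0,0,0],[-0.015,0,0,0],[-0.01,0,0,0]]'
```

```text
t: 4.0
eef_pos: [0.5239, 0.107, 0.0372]
tool_rot: [[-0.984, -0.001, 0.177], [-0.177, -0.0, -0.984], [0.001, -1.0, 0.0]]
force: [-3.2, -0.9, 1.5]
width: -0.0002
t: 4.5
eef_pos: [0.5557, 0.1126, 0.0372]
tool_rot: [[-0.984, -0.0, 0.177], [-0.177, -0.0, -0.984], [0.0, -1.0, 0.0]]
force: [-2.4, -1.4, 1.3]
width: -0.0001
t: 4.88
eef_pos: [0.5641, 0.1141, 0.0372]
tool_rot: [[-0.984, -0.0, 0.177], [-0.177, -0.0, -0.984], [0.0, -1.0, 0.0]]
force: [-3.0, -1.9, 0.2]
width: 0.0003
```

```bash
python3 -m crank '[[-0.01,0,0,0],[-0.01,0,0,0]]'; python3 -m crank '[[-0.01,0,0,0]]'; python3 -m crank '[[-0.005,0,0,0]]' 
```

```text
t: 5.12
eef_pos: [0.568, 0.1148, 0.0372]
tool_rot: [[-0.984, -0.0, 0.177], [-0.177, -0.0, -0.984], [0.0, -1.0, 0.0]]
force: [-2.1, -2.5, 0.9]
width: 0.0002
t: 5.25
eef_pos: [0.57, 0.1152, 0.0372]
tool_rot: [[-0.984, -0.0, 0.177], [-0.177, -0.0, -0.984], [0.0, -1.0, 0.0]]
force: [-2.2, -2.8, 1.3]
width: 0.0001
t: 5.38
eef_pos: [0.57, 0.1152, 0.0371]
tool_rot: [[-0.984, -0.003, 0.177], [-0.177, -0.001, -0.984], [0.003, -1.0, 0.0]]
force: [-10.4, -4.6, 5.6]
width: -0.0002
```

```bash
python3 -m crank '[[-0.005,0,0,0],[0,0,0,0]]'
```

```text
t: 5.62
eef_pos: [0.57, 0.1152, 0.0372]
tool_rot: [[-0.984, -0.006, 0.177], [-0.177, -0.001, -0.984], [0.006, -1.0, 0.0]]
force: [-14.3, -3.8, 8.7]
width: 0.0001
```

Firm stop reached: force up to 14 N with no motion. Back off, lift and check.

```bash
python3 -m crank '[[0.05,0,0,0],[0.15,0,0,0],[0.05,-0.25,0,0],[0,-0.25,0,0],[0,-0.1,0.25,0]]'; python3 -m crank '[[0,0,0.25,0],[0,0,0.25,0],[0,0,0,0]]'
python3 - <<'E'
from h import *
for c in("top","side"):
    f=viewer.grab_frame(c); cv2.imwrite(f"pics/{c}2.png",cv2.resize(f["pixels"][120:360,160:480],(800,600)))
    W=cloud(f)
    for n,(y0,y1,x0,x1) in dict(wide=(-.153,-.015,.61,.655),narrow=(.05,.18,.5,.605)).items():
        P=W[(W[...,2]>.05)&(W[...,2]<.062)&(W[...,1]>y0)&(W[...,1]<y1)&(W[...,0]>x0)&(W[...,0]<x1)]
        print(c,n,len(P),cv2.minAreaRect(P[:,:2].astype(np.float32)),np.median(P[:,2]))
E
```

```text
t: 6.25
eef_pos: [0.5329, 0.0595, 0.1616]
tool_rot: [[-0.983, 0.008, 0.182], [-0.182, 0.002, -0.983], [-0.008, -1.0, -0.0]]
force: [1.0, 0.1, -0.6]
width: -0.0001
t: 6.62
eef_pos: [0.5497, -0.0435, 0.1575]
tool_rot: [[-0.985, 0.002, 0.173], [-0.173, -0.0, -0.985], [-0.002, -1.0, 0.001]]
force: [-0.7, 0.8, -0.3]
width: 0.0001
top wide 26 ((0.642895519733429, -0.1346690058708191), (0.00749143585562706, 0.03652959316968918), 10.883100509643555) 0.05741388014604881
top narrow 137 ((0.5848419070243835, 0.11879818141460419), (0.008410247974097729, 0.09256811439990997), 10.09356689453125) 0.05650621483807012
side wide 403 ((0.6332066059112549, -0.08386992663145065), (0.010582007467746735, 0.14073234796524048), 11.7821044921875) 0.0570510368029224
side narrow 38 ((0.5800909399986267, 0.13825483620166779), (0.0071724290028214455, 0.05799632519483566), 7.516942024230957) 0.05640836042435084
```

View pics/side2.png

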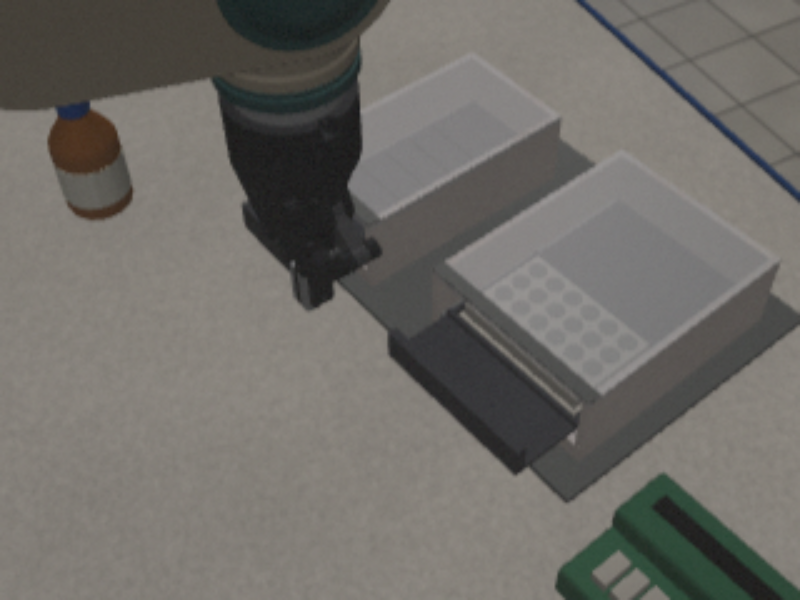

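View pics/top2.png

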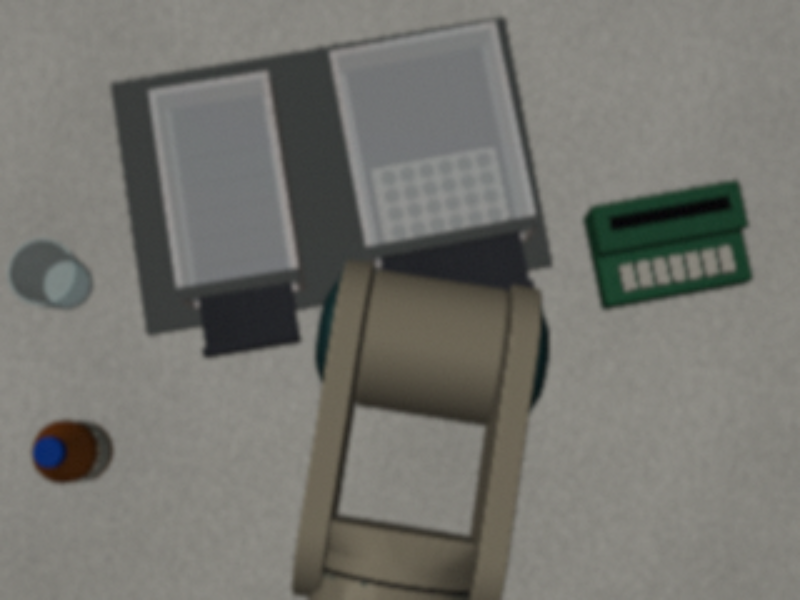

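The narrow tray is home (lip at px ~250,350 in the top crop, 0.585/0.119, where home should put it). In the side view, part of the gripper sticks out near (370,250). I'll measure its height before lowering into the gap.

```bash
python3 - <<'E'
from h import *
s=sensors.read_state(); R=np.array(s["tool_rot"]);p=np.array(s["eef_pos"])
f=viewer.grab_frame("side"); W=cloud(f); T=(W-p)@R
m=(np.abs(T)<.13).all(-1)&(W[...,2]>.1)
P=T[m]
for a in np.arange(-.1,.01,.01):
    q=P[(P[:,1]>=a)&(P[:,1]<a+.01)]
    if len(q): print("y",round(a,2),len(q),"x",np.round(np.percentile(q[:,0],[1,50,99]),3),"z",np.round(np.percentile(q[:,2],[1,50,99]),3))
g=viewer.grab_frame("wrist"); cv2.imwrite("pics/wrist2.png",g["pixels"]); print(np.round(g["mount"],3), s["t"])
E
```

```text
y -0.1 274 x [-0.012  0.006  0.019] z [-0.015  0.051  0.063]
y -0.09 163 x [-0.012  0.011  0.016] z [-0.026  0.025  0.062]
y -0.08 144 x [0.005 0.011 0.017] z [-0.053  0.002  0.052]
y -0.07 114 x [-0.01   0.011  0.016] z [-0.044  0.016  0.044]
y -0.06 138 x [-0.009  0.01   0.013] z [-0.036  0.013  0.035]
y -0.05 45 x [0.006 0.011 0.013] z [-0.025  0.006  0.028]
y -0.04 32 x [0.006 0.009 0.01 ] z [-0.007  0.005  0.014]
y -0.03 58 x [-0.008  0.006  0.011] z [-0.007  0.008  0.014]
y -0.02 61 x [-0.007  0.006  0.01 ] z [-0.004  0.01   0.015]
y -0.01 23 x [-0.006  0.009  0.01 ] z [-0.005  0.006  0.012]
[[-0.     0.953  0.303 -0.077]
 [ 0.001 -0.303  0.953 -0.142]
 [ 1.     0.001 -0.001  0.   ]
 [ 0.     0.     0.     1.   ]] 6.725
```

View pics/wrist2.png

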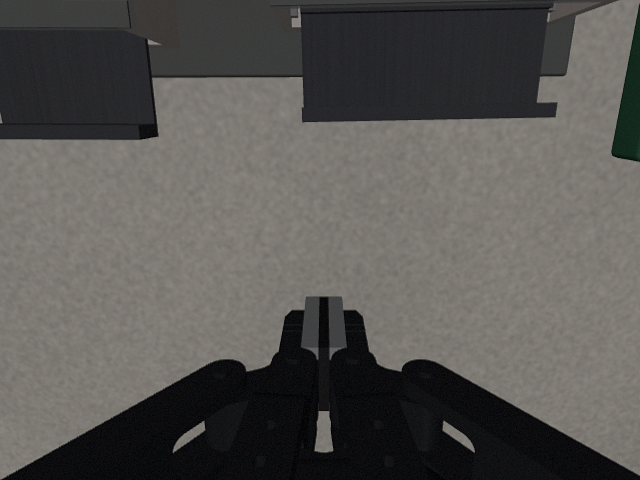

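The linkage spreads only along tool z and at least 50 mm above the tips, so it's harmless. The wrist view shows the wide lip at px (430,112). Now I move over the gap and check before lowering.

```bash
python3 -m crank '[[-0.16,0,0.09,-0.011],[-0.165,0,0.095,0],[-0.165,0,0.095,0],[0,0.2,0,0],[0,0,0,0]]'
python3 - <<'E'
from h import *
s=sensors.read_state(); R=np.array(s["tool_rot"]);p=np.array(s["eef_pos"])
print(p, R[:,0])
f=viewer.grab_frame("side"); cv2.imwrite("pics/side3.png",cv2.resize(f["pixels"][180:330,270:470],(800,600)))
W=cloud(f); T=(W-p)@R
P=W[(W[...,2]>.052)&(W[...,2]<.062)&(np.abs(W[...,1]+.084)<.075)&(np.abs(W[...,0]-.633)<.022)]
Q=(P-p)@R; print("lip in tool x",np.percentile(Q[:,0],[3,50,97]),"z",np.percentile(Q[:,2],[2,50,98]))
P=W[(W[...,2]>.07)&(W[...,2]<.084)&(np.abs(W[...,1]+.084)<.06)&(W[...,0]>.67)]
Q=(P-p)@R; print("housing front tool x",np.percentile(Q[:,0],[90,97,99,99.7]))
E
```

```text
t: 7.45
eef_pos: [0.6542, -0.0758, 0.113]
tool_rot: [[-0.981, -0.008, 0.195], [-0.195, 0.002, -0.981], [0.007, -1.0, -0.003]]
force: [-0.5, 0.5, -0.6]
width: 0.0
[ 0.65416103 -0.07578755  0.11303973] [-0.9807328  -0.19521983  0.00723798]
lip in tool x [0.01783603 0.02308802 0.02647315] z [-0.06270176  0.00921494  0.07426075]
housing front tool x [-0.04637532 -0.03036367 -0.02798911 -0.02735729]
```

View pics/side3.png

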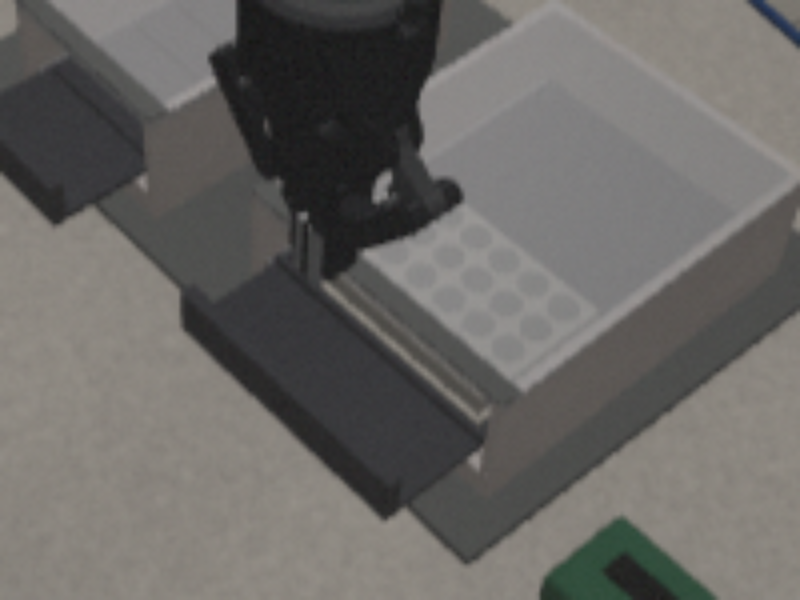

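The lip is 8 mm from the tip's near face and the housing 16 mm from its far face, so the tip is over the gap. I'll centre it a bit more and lower gently to 10 mm above the tray floor.

```bash
python3 -m crank '[[-0.015,0.08,0,0],[0,0.08,0,0],[0,0.08,0,0],[0,0.07,0,0],[0,0,0,0]]';python3 -m crank '[[0,0.04,0,0],[0,0,0,0]]'
```

```text
t: 8.12
eef_pos: [0.658, -0.0767, 0.0533]
tool_rot: [[-0.981, -0.003, 0.194], [-0.194, 0.0, -0.981], [0.003, -1.0, -0.001]]
force: [0.6, 0.3, 1.4]
width: -0.0
t: 8.38
eef_pos: [0.6588, -0.0768, 0.0469]
tool_rot: [[-0.981, -0.001, 0.194], [-0.194, 0.0, -0.981], [0.001, -1.0, -0.0]]
force: [-0.0, 0.0, -0.5]
width: 0.0002
```

```bash
python3 -m crank '[[0,0.03,0,0],[0,0,0,0],[0.02,0,0,0],[0.02,0,0,0],[0.015,0,0,0]]';python3 -m crank '[[0.015,0,0,0],[0.015,0,0,0],[0.02,0,0,0],[0.02,0,0,0],[0.02,0,0,0]]'
```

```text
t: 9.0
eef_pos: [0.6479, -0.0791, 0.0415]
tool_rot: [[-0.981, 0.0, 0.194], [-0.194, -0.0, -0.981], [-0.0, -1.0, 0.0]]
force: [0.1, -0.5, 0.3]
width: 0.0006
t: 9.62
eef_pos: [0.6304, -0.0825, 0.0415]
tool_rot: [[-0.981, 0.0, 0.194], [-0.194, -0.0, -0.981], [-0.0, -1.0, 0.0]]
force: [2.1, -0.3, -0.4]
width: 0.0003
```

```bash
python3 - <<'E'
from h import *
f=viewer.grab_frame("side"); cv2.imwrite("pics/side4.png",cv2.resize(f["pixels"][180:330,270:470],(800,600)))
E
```

```text
(no output)
```

View pics/side4.png

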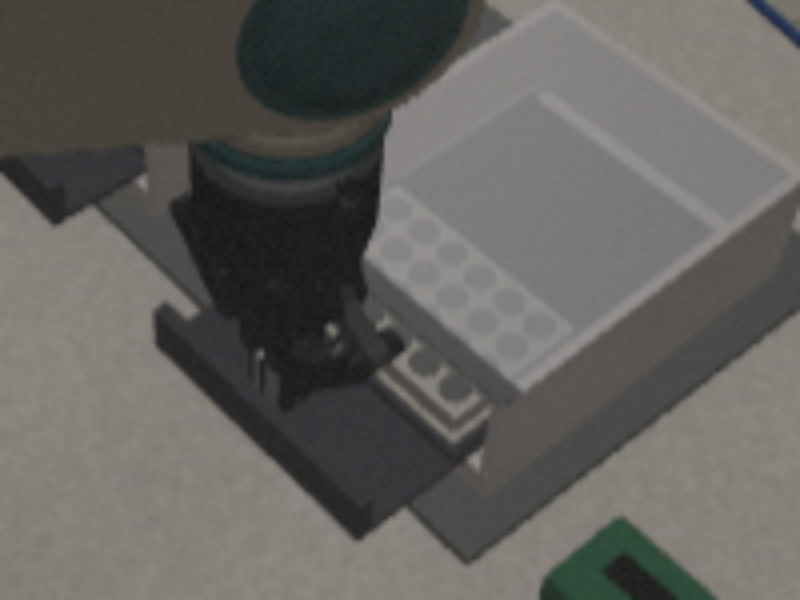

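The hook holds behind the lip (px ~250,390); the tray and plate (430,390) are coming out at about 2 N. About 92 mm remains.

```bash
python3 -m crank '[[0.025,0,0,0],[0.03,0,0,0],[0.03,0,0,0],[0.03,0,0,0],[0.03,0,0,0]]';python3 -m crank '[[0.03,0,0,0],[0.03,0,0,0],[0.03,0,0,0],[0.03,0,0,0],[0.03,0,0,0]]';python3 -m crank '[[0.03,0,0,0],[0.03,0,0,0],[0.02,0,0,0],[0.015,0,0,0],[0.015,0,0,0]]'
```

```text
t: 10.3
eef_pos: [0.6017, -0.0882, 0.0414]
tool_rot: [[-0.981, 0.0, 0.194], [-0.194, -0.0, -0.981], [-0.0, -1.0, 0.0]]
force: [5.1, -0.2, 0.8]
width: 0.0001
t: 10.92
eef_pos: [0.5723, -0.094, 0.0414]
tool_rot: [[-0.981, 0.0, 0.194], [-0.194, -0.0, -0.981], [-0.0, -1.0, 0.0]]
force: [3.6, -2.1, 1.8]
width: -0.0
t: 11.55
eef_pos: [0.5509, -0.0982, 0.0413]
tool_rot: [[-0.981, -0.0, 0.194], [-0.194, -0.0, -0.981], [0.0, -1.0, 0.0]]
force: [2.8, -1.0, 1.0]
width: -0.0004
```

```bash
python3 -m crank '[[0.015,0,0,0],[0.01,0,0,0],[0.01,0,0,0]]';python3 -m crank '[[0.01,0,0,0]]';python3 -m crank '[[0.005,0,0,0]]';python3 -m crank '[[0.005,0,0,0]]'
```

```text
t: 11.92
eef_pos: [0.544, -0.0995, 0.0412]
tool_rot: [[-0.981, -0.0, 0.194], [-0.194, -0.0, -0.981], [0.0, -1.0, -0.0]]
force: [2.5, -0.8, 1.6]
width: 0.0003
t: 12.05
eef_pos: [0.5421, -0.0999, 0.0413]
tool_rot: [[-0.981, -0.0, 0.194], [-0.194, -0.0, -0.981], [0.0, -1.0, 0.0]]
force: [3.3, -0.7, 1.2]
width: -0.0001
t: 12.18
eef_pos: [0.5411, -0.1001, 0.0412]
tool_rot: [[-0.981, -0.0, 0.194], [-0.194, -0.0, -0.981], [0.0, -1.0, -0.0]]
force: [2.5, -0.4, 1.9]
width: -0.0002
t: 12.3
eef_pos: [0.5401, -0.1003, 0.0413]
tool_rot: [[-0.981, -0.0, 0.194], [-0.194, -0.0, -0.981], [0.0, -1.0, 0.0]]
force: [3.1, -0.9, 0.4]
width: -0.0002
```

```bash
python3 -m crank '[[0.005,0,0,0]]';python3 -m crank '[[0.005,0,0,0]]';python3 -m crank '[[0.005,0,0,0]]';python3 -m crank '[[0.005,0,0,0]]'
```

```text
t: 12.42
eef_pos: [0.5392, -0.1005, 0.0413]
tool_rot: [[-0.981, -0.0, 0.194], [-0.194, -0.0, -0.981], [0.0, -1.0, 0.0]]
force: [3.0, -0.4, 1.3]
width: 0.0001
t: 12.55
eef_pos: [0.5384, -0.1006, 0.0413]
tool_rot: [[-0.981, 0.001, 0.194], [-0.194, 0.0, -0.981], [-0.001, -1.0, 0.0]]
force: [5.3, -0.1, -2.4]
width: 0.0001
t: 12.68
eef_pos: [0.5384, -0.1006, 0.0414]
tool_rot: [[-0.981, 0.003, 0.194], [-0.194, 0.0, -0.981], [-0.003, -1.0, 0.0]]
force: [11.0, 0.3, -4.9]
width: -0.0
t: 12.8
eef_pos: [0.5384, -0.1006, 0.0415]
tool_rot: [[-0.981, 0.006, 0.194], [-0.194, 0.0, -0.981], [-0.006, -1.0, 0.001]]
force: [17.7, 0.6, -8.5]
width: 0.0002
```

The outer stop is reached: force rises to 18 N with no motion. Unload, clear the lip by about 8 mm (plate edge stays 25 mm away), lift straight up, then swing away.

```bash
python3 -m crank '[[-0.02,0,0,0],[-0.02,0,0,0],[-0.01,0,0,0],[0,0,0,0]]';python3 -m crank '[[0,-0.08,0,0],[0,-0.15,0,0],[0,-0.2,0,0],[0,-0.25,0,0],[0,-0.2,0,0]]'; python3 -m crank '[[0.2,0,0.15,0],[0.2,0,0.15,0],[0.1,0,0.2,0],[0,0,0.2,0],[0,0,0,0]]'
python3 - <<'E'
from h import *
s=sensors.read_state(); print(s["force"])
for c in("top","side"):
    f=viewer.grab_frame(c); cv2.imwrite(f"pics/{c}5.png",cv2.resize(f["pixels"][120:360,160:480],(800,600)))
    W=cloud(f)
    for n,(y0,y1,x0,x1) in dict(wide=(-.19,-.02,.49,.555),narrow=(.05,.18,.5,.605)).items():
        P=W[(W[...,2]>.05)&(W[...,2]<.062)&(W[...,1]>y0)&(W[...,1]<y1)&(W[...,0]>x0)&(W[...,0]<x1)]
        if len(P)>3: print(c,n,len(P),cv2.minAreaRect(P[:,:2].astype(np.float32)),np.median(P[:,2]))
    for l in("plate","reagent_bottle","beaker","cell_counter"):
        for m in spotter.masks_of(c,l)[:1]:
            P=W[m["pixels"]]; P=P[~np.isnan(P[:,0])]
            print(c,l,round(m["score"],2),m["rect"],np.round(np.percentile(P,[2,50,98],axis=0),3).tolist())
            if l=="plate":
                P=P[(P[:,2]>.035)&(P[:,2]<.055)]; print(cv2.minAreaRect(P[:,:2].astype(np.float32)))
E
```

```text
t: 13.3
eef_pos: [0.546, -0.0991, 0.0411]
tool_rot: [[-0.981, -0.001, 0.194], [-0.194, 0.0, -0.981], [0.001, -1.0, -0.0]]
force: [1.1, 0.5, 1.0]
width: -0.0
t: 13.92
eef_pos: [0.5462, -0.0992, 0.2211]
tool_rot: [[-0.981, 0.003, 0.194], [-0.194, -0.001, -0.981], [-0.003, -1.0, 0.001]]
force: [0.1, 0.3, -1.3]
width: 0.0001
t: 14.55
eef_pos: [0.4746, -0.2579, 0.2182]
tool_rot: [[-0.982, 0.001, 0.19], [-0.19, -0.001, -0.982], [-0.0, -1.0, 0.001]]
force: [-0.2, -0.2, -0.0]
width: 0.0
[-0.22579947 -0.21774735 -0.04927384]
top wide 198 ((0.5251081585884094, -0.10779056698083878), (0.007904010824859142, 0.14063431322574615), 11.319364547729492) 0.05689228271586401
top narrow 138 ((0.5848504304885864, 0.11894889175891876), (0.00840433407574892, 0.09322613477706909), 10.083656311035156) 0.05702131505044103
top plate 0.65 [316.0, 221.2, 372.8, 262.6] [[0.581, -0.148, 0.033], [0.625, -0.085, 0.048], [0.671, -0.024, 0.052]]
((0.627071738243103, -0.08604765683412552), (0.08636144548654556, 0.12960104644298553), 11.473471641540527)
top reagent_bottle 0.64 [171.0, 284.1, 205.1, 312.9] [[0.451, 0.261, -0.001], [0.48, 0.278, 0.082], [0.509, 0.329, 0.123]]
top beaker 0.84 [164.9, 216.1, 199.0, 241.3] [[0.62, 0.285, 0.002], [0.652, 0.328, 0.048], [0.678, 0.346, 0.088]]
top cell_counter 0.95 [396.0, 192.9, 462.0, 244.4] [[0.636, -0.366, 0.014], [0.69, -0.29, 0.041], [0.743, -0.217, 0.056]]
side plate 0.81 [329.5, 251.6, 380.7, 321.9] [[0.592, -0.152, 0.035], [0.636, -0.118, 0.048], [0.673, -0.043, 0.051]]
((0.6285989284515381, -0.09349529445171356), (0.09007848054170609, 0.11970820277929306), 8.738262176513672)
side cell_counter 0.75 [376.4, 309.1, 495.4, 417.9] [[0.633, -0.37, 0.01], [0.687, -0.303, 0.04], [0.742, -0.224, 0.056]]
```

View pics/side5.png

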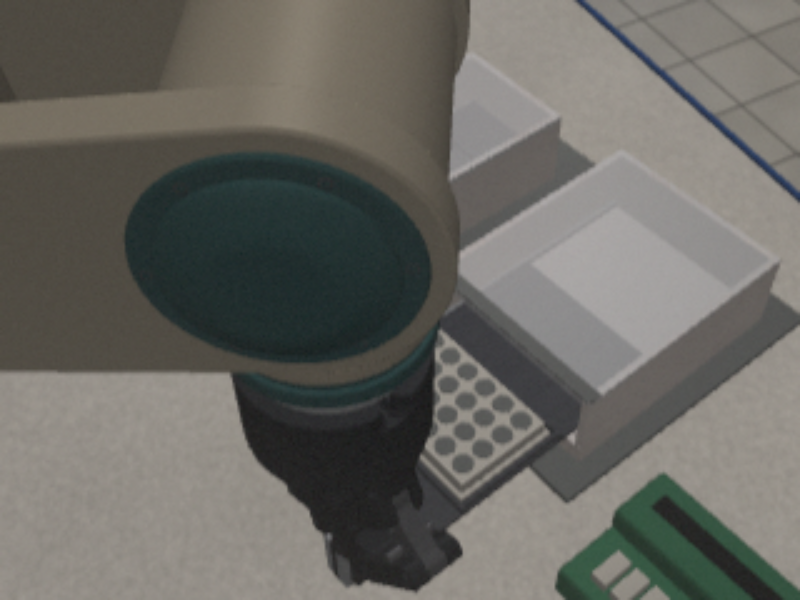

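View pics/top5.png

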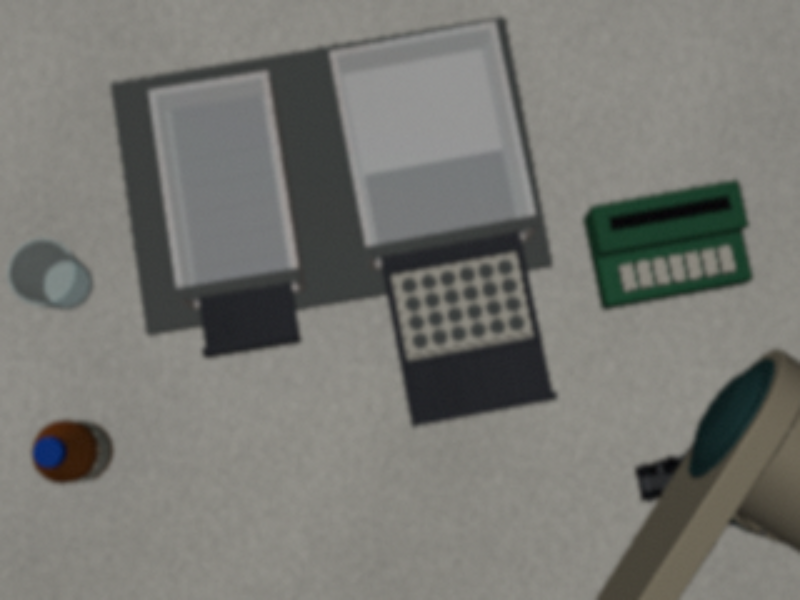

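The top view shows the wide lip at px ~(483,410), 110 mm out. The plate (462,305) is in the open in its pocket, the narrow tray is home (250,350), the other things haven't moved, and the gripper is clear at 0.22 m height.

```bash
python3 -m crank '[[0,0,0,0],[0,0,0,0]]'; python3 -c "
from plant import workorder; print(workorder.sign_off())"
```

```text
t: 15.3
eef_pos: [0.4751, -0.2558, 0.2173]
tool_rot: [[-0.981, -0.0, 0.194], [-0.194, -0.0, -0.981], [0.0, -1.0, 0.0]]
force: [-0.4, 0.5, 0.2]
width: 0.0002
the job is handed in; nothing more can be done
None
```

The job is done and handed in at 15.3 s. I pushed the narrow tray home first, then hooked the wide tray behind its lip and drew it out to its stop. The fingers were shut throughout, so nothing was pinched.

Last checks:
- **Narrow tray:** it met the firm stop, with force rising to about 14 N and no further motion. Its lip is within about 1 mm of the home position worked out from its housing, and it stayed there afterwards.
- **Wide tray:** it met the outer stop at about 18 N. Its lip moved 110 mm.
- **Plate:** it lies in the open within about 2 mm of its expected place in the pocket, measured from the top camera. The side camera's plate reading was partly hidden by the arm and less exact.
- **Other things:** the beaker, bottle and counter read the same as at the start from the top camera. From the side, only the counter could be rechecked, because the arm hid the other two.
- **Robot:** it finished clear, about 0.22 m above the bench, with wrist force near zero.

No check failed. The networks gave some wrong labels at the start, such as taking a tray for the beaker, and I set those aside after checking them against the pictures.

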